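Load the oscillation gearbox pinions and give them a shot from the slim spray can

ROBOT

A 7-joint arm with a two-finger parallel gripper is mounted at the origin on the work surface. World frame = base frame: x ahead of the robot, y to its left, z up, the work surface at z = 0. Lengths are in m, angles in rad, forces in N, time in s.
With the tool pointing down it reaches from about 0.35 to 0.9 m from the base axis. Payload 19.9 kg.
Tool frame: the origin (TCP) lies on the centre line of the jaws, within the pads' length; the fingertips stand arm.finger_overhang ahead of it and the grasp point (between the pads) lies 3 mm ahead of it (arm.finger_overhang is the distance from the TCP to the fingertips, in m); z points along the fingers, y is the line along which they close (so a half turn about z gives the same grasp; the last joint's range is limited). The gripper opens to 85 mm and grips with 20 to 120 N. Pads are 22 mm wide; open, the fingers measure 114 mm over their backs; the gripper's body (76 mm by 85 mm) begins 54 mm behind the grasp point. The pads swing forward as they close: fully open they stand 13 mm farther back than shut.
Start: joints at [-1.264, 0.417, -0.01, 1.614, 0.005, 1.111, -0.053], TCP at [0.213, 0.588, 0.218] pointing down, gripper open.
Joint ranges: [-2.81, 2.81], [-0.39, 2.02], [-1.27, 1.25], [0.06, 2.57], [-1.19, 4.33], [0.19, 2], [-2.82, 2.82]. Speed limits (rad/s): [1.89, 1.89, 2.39, 2.39, 3.01, 3.01, 3.01].

INTERFACE

Orientations are given as a unit quaternion [w, x, y, z].
In Python, from bench import arm gives the robot as it stands.
- The arm moves only by the tool move_arm, never from a script. Its argument "rows" is a list of rows, each a list of 7 numbers: the turn, a rotation vector about the tool's x, y, z in degrees, then the shift along the tool's x, y, z in cm, then the opening, from 0 (shut) to 1 (fully open). In form: [[ax, ay, az, tx, ty, tz, hand], ...]. A call has exactly 5 rows; each row shifts and turns the commanded pose from where the row before left it, along the tool's axes as they then stand; what a row does not reach is not made up. A row lasts 1/10 s, in which the tool goes at most 50 mm and 8.59 degrees, less where a joint would pass 70% of its speed; a pose out of reach is approached as far as the arm can. A call is refused whole if a number of a shift passes 5 or a number of a turn 8.59, either way. A call with a gripper value outside its range is refused whole. The fingers move at their own pace and stop on an object; "squeeze" is the grip in N (left out, the last holds). Time passes only in rows, so rows that do not move let the fingers close, or fill a call up. It gives the time, the measured TCP pose, the force, the opening and the grip force at its end, in the units of the state.
- arm.sense(): the state, without advancing time (a new reading comes with each control period).
- arm.camera(name): name is "scene" or "top" or "wrist"; returns a dict with "color" (384x512x3 uint8, red, green, blue), "camera_matrix" (3x3 intrinsics, pixels), "eye" and "orientation" of the camera in the world. Camera axes: x right, y up, looking along -z (the intrinsics and any distortion apply to the point x, -y, -z); pixel columns grow to the right and rows downward; lengths in m; the calibration is good to about 2 mm. A picture is of the moment at which its call begins. There is no depth.
- arm.job_done(): hands the job in; it is judged then, once.
Trained networks look in a picture, given as the dict that the camera call returned (one of the last four; its "shot" number tells which), for a name from the list of things; names that differ only in an ending like _2 or _b are one class to them, and where a whole thing is asked for, a point or a joint stands for the part that bears it (a point fixed in the world has none). Each returns a list of dicts, best first, with "confidence" (0 to 1); they miss things now and then, are a little off and sometimes report something else, mostly with a low value. They report only what shows in the picture. A call takes as long as a camera call. They do not tell look-alikes from the thing itself.
- arm.regions_of(target, picture): "mask" (384x512 bool, what is visible of it) and "extent" ([centre column, centre row, width, height] in pixels, round what is visible of it).
The state is a dict: "time_s": time; "joint_pos": joint angles; "qvel": joint speeds; "joint_torque": joint torques, N m; "position": TCP position; "ee_rot": TCP orientation; "wrist_force": force on the tool from outside, world axes, zero at the start; "moment": the same for the moment, N m; "width": finger opening in m; "grip_force": force on a finger pad.
Only numpy, scipy, OpenCV 4.12 (cv2) and the standard library are available. Lean on these libraries where they do the work, as an engineer would, in place of code of your own. Each camera call takes 0.05 s, during which the arm holds its last target. There are 200 camera calls.

TASK

Set the two steel pinions in the white gearbox, shaft up and flat on the pocket floors: the big one in the big pocket, the small one in the small pocket. Then lubricate them: press the nozzle cap of the slim spray can with the straw all the way down without pounding it, and let it spring back up. Do not press the stout can's nozzle, and do not push the bowl, jar, screwdriver or switch plate about.

Things in the scene. Friction and masses are not known exactly. Their poses are not given: they have to be found in the camera images.
- gearbox: white plastic oscillation gearbox housing screwed to the table, a block 100 (its x) x 130 (its y) x 30 mm high, open at the top with two round pockets 14 mm deep; four low screw lugs (15 mm high) reach to 82 mm either side along y, a stub shaft 26 mm out of its -x side. Origin: centre of the underside, z up
- big_pocket (a point): centre of the floor of the big pocket (47 mm bore), 16 mm above the table, at y = -30 mm in the gearbox frame; the mouth is 14 mm above this point
- small_pocket (a point): centre of the floor of the small pocket (31 mm bore), 16 mm above the table, at y = +32 mm in the gearbox frame; the mouth is 14 mm above this point
- big_pinion: big loose steel pinion standing on its toothed wheel: wheel 40 mm across and 12 mm thick, above it a round shaft 12 mm across and 24 mm long (36 mm high in all), 85 to 170 g. Origin: centre of the wheel's underside, z up the shaft
- small_pinion: small loose steel pinion standing on its toothed wheel: wheel 24 mm across and 12 mm thick, above it a round shaft 12 mm across and 24 mm long (36 mm high in all), 38 to 77 g. Origin: centre of the wheel's underside, z up the shaft
- slim_can: slim aluminium spray can, 42 mm across, fixed upright in a dark steel clamp foot (76 mm across); its white nozzle cap carries a thin straw pointing along the can's +y, to the gearbox; 162 mm high over the cap. Origin: centre of the underside, z up. It and the stout can stand side by side on the gearbox's -y side, in either order
- slim_nozzle_top (a point): centre of the flat top of the slim can's nozzle cap, a white plastic button 20 mm across that stands 21 mm clear of the can; it moves with the cap
- slim_nozzle (a joint): travel of the slim can's nozzle cap: 0 up, 0.007 m fully down; a spring pushes it up with 3 N at rest, 7 N fully down
- stout_can: stout aluminium spray can, 62 mm across and 147 mm high over its cap, in the same kind of clamp foot; its nozzle cap has only a short spout, no straw. Not to be pressed. Origin: centre of the underside, z up
- stout_nozzle (a joint): travel of the stout can's nozzle cap: 0 up, 0.007 m fully down
- bowl: stainless steel bowl, loose, 130 mm across and 50 mm high; origin under its centre
- jar: clear plastic jar with a twist lid, loose, 72 mm across and 100 mm high; origin under its centre
- screwdriver: wooden-handled screwdriver, loose, 190 mm long, lying along its x
- switch_plate: red plastic wall switch plate with a toggle, loose, 75 x 115 mm, 7 mm thick, toggle up to 22 mm; origin under its centre
Not all that is in view belongs to the job. Leave any green or red look-alike of the small_pinion alone.

How it is judged:
On the way, in this order (a step that is already met when the one before it is completed fails the run):
1. each pinion stands released on the floor of its own pocket, shaft up (horizontal distance between big_pinion and big_pocket below 0.006 m and z of big_pinion in the frame of big_pocket between -0.004 and 0.003 m and angle between each of big_pinion, small_pinion's own z axis and vertical below 0.12 rad and contact force between the fingers and big_pinion below 0.1 N and horizontal distance between small_pinion and small_pocket below 0.006 m and z of small_pinion in the frame of small_pocket between -0.004 and 0.003 m and contact force between the fingers and small_pinion below 0.1 N), for 0.2 s.
2. after that, the slim can's nozzle cap is pressed down (more than 4.5 mm of its 7 mm) (value of joint slim_nozzle above 0.0045 m), for 0.1 s.
At the end, for the whole second after the job is handed in: The big pinion stands in the big pocket and the small pinion in the small pocket, each within 6 mm of the pocket's centre, on its floor (within 3 mm), upright within 7 degrees, released and at rest; the slim can's nozzle cap has been pressed after that and is up again (within 1.5 mm) (all of step 1 and value of joint slim_nozzle below 0.0015 m and linear speed of each of big_pinion, small_pinion below 0.02 m/s); the robot touches nothing.
It fails at once if the stout can's nozzle is pressed (more than 3 mm) (value of joint stout_nozzle above 0.003 m).
It fails at once if the slim can is pressed or struck too hard (more than 40 N) (contact force between anything else and slim_can above 40 N).
It fails at once if the bowl, jar, screwdriver or switch plate is pushed more than 30 mm away (distance of any of bowl, jar, screwdriver, switch_plate from where it was at the start of the episode above 0.03 m).
It also fails if it takes over 64 s, if anything falls off the work surface, if the arm or the gripper's body presses on something with over 40 N, if the wrist force passes 120 N, or if a joint passes its speed limit or range.

## Working session

There is one attempt and no reset: what is moved stays moved. The work goes in short steps, Python scripts to look and compute and a tool call to move; the robot and the scene stay as the last step left them, time stands still between calls to the robot, and variables do not carry over. Pictures are saved under pics/ and viewed, at most 10 in all, crops included, and the job is handed in when it is done.

Besides the shell and the picture viewer there is one more tool, called after "Call:" as a command line: name --pt "numbers of a row" for each row, then --argument value for the rest. move_arm: Moves the arm, as the interface text tells. Its arguments: {"type":"object","properties":{"rows":{"type":"array"},"squeeze":{"type":"number"}},"required":["rows"]}

```bash
mkdir -p pics; cat > h.py <<'E'
import numpy as np, cv2
from scipy.spatial.transform import Rotation as R
from bench import arm
def rot(o):
    o=np.array(o,float)
    return o if o.shape==(3,3) else R.from_quat([o[1],o[2],o[3],o[0]]).as_matrix()
def pix2plane(p,u,v,z):
    K=np.array(p["camera_matrix"]); d=np.linalg.solve(K,[u,v,1.]); d=rot(p["orientation"])@(d*[1,-1,-1])
    e=np.array(p["eye"]); return e+d*(z-e[2])/d[2]
def proj(p,X):
    K=np.array(p["camera_matrix"]); c=rot(p["orientation"]).T@(np.array(X)-p["eye"]); c=c*[1,-1,-1]; q=K@c; return q[:2]/q[2]
def save(p,n,crop=None,s=1):
    im=p["color"][:,:,::-1]
    if crop: a,b,c,d=crop; im=im[b:d,a:c]
    cv2.imwrite("pics/"+n,cv2.resize(im,None,fx=s,fy=s,interpolation=cv2.INTER_CUBIC))
E
python3 - <<'E'
from h import *
s=arm.sense(); print(s, arm.finger_overhang)
for c in ["top","scene"]:
    p=arm.camera(c); save(p,c+"1.png",s=1.5); print(c,p["eye"],p["orientation"],p["camera_matrix"],[k for k in p])
    for n in ["gearbox","big_pinion","small_pinion","slim_can","stout_can","slim_nozzle_top","big_pocket","bowl","jar","screwdriver","switch_plate"]:
        try: print(n,[(round(r["confidence"],2),np.round(r["extent"]).tolist()) for r in arm.regions_of(n,p)[:4]])
        except Exception as e: print(n,e)
E
```

```text
{'time_s': 0.0, 'joint_pos': array([-1.26452906,  0.4179767 , -0.01030476,  1.61419863,  0.00469089,
        1.11069618, -0.05302545]), 'qvel': array([-0.00139854, -0.0008132 , -0.0002053 , -0.00020164,  0.00184752,
       -0.00020239,  0.00063963]), 'joint_torque': array([ 5.58605661e-04, -8.64457512e+01,  6.79121967e-01, -4.34908104e+01,
        1.91003387e-02,  7.34529400e-03, -8.32180575e-06]), 'position': array([0.21287947, 0.58722717, 0.21714829]), 'ee_rot': array([-6.68672644e-05,  1.73018303e-01,  9.84918409e-01, -6.23895110e-04]), 'wrist_force': array([0.42127961, 0.3385118 , 0.78990232]), 'moment': array([-0.01107205, -0.02551479, -0.02895454]), 'grip_force': 0.0, 'width': 0.08529875805757539} 0.022
top [ 0.46503557 -0.01406394  1.20807941] [ 0.71545995  0.04273362 -0.04325689 -0.69600269] [[368.37447721   0.         259.09048378]
 [  0.         368.37447721 191.76623832]
 [  0.           0.           1.        ]] ['color', 'camera_matrix', 'eye', 'orientation', 'shot']
gearbox [(0.73, [221.0, 197.0, 57.0, 41.0])]
big_pinion [(0.45, [166.0, 236.0, 12.0, 14.0])]
small_pinion
[... 991 characters left out ...]
77.0, 306.0, 51.0, 52.0]), (0.59, [372.0, 247.0, 16.0, 18.0])]
small_pinion [(0.67, [372.0, 303.0, 9.0, 13.0]), (0.59, [347.0, 299.0, 11.0, 11.0]), (0.49, [224.0, 193.0, 10.0, 11.0]), (0.48, [362.0, 281.0, 9.0, 13.0])]
slim_can [(0.9, [224.0, 214.0, 24.0, 58.0])]
stout_can [(0.8, [243.0, 190.0, 25.0, 47.0]), (0.38, [314.0, 206.0, 26.0, 26.0])]
slim_nozzle_top [(0.64, [223.0, 191.0, 17.0, 10.0])]
big_pocket [(0.98, [290.0, 241.0, 69.0, 54.0])]
bowl [(0.86, [154.0, 160.0, 41.0, 28.0])]
jar [(0.69, [200.0, 139.0, 26.0, 34.0])]
screwdriver [(0.69, [318.0, 202.0, 29.0, 37.0]), (0.22, [242.0, 192.0, 26.0, 46.0])]
switch_plate [(0.68, [278.0, 304.0, 52.0, 48.0]), (0.41, [291.0, 241.0, 66.0, 46.0])]
```

View pics/top1.png

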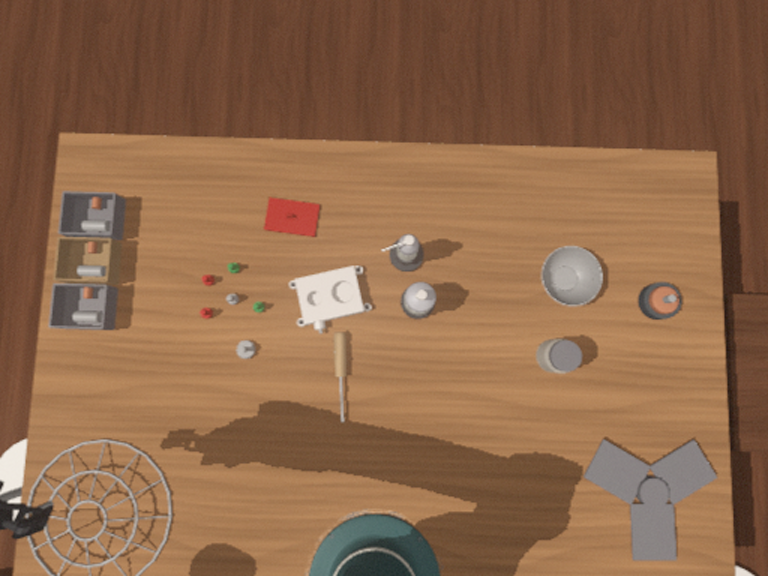

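View pics/scene1.png

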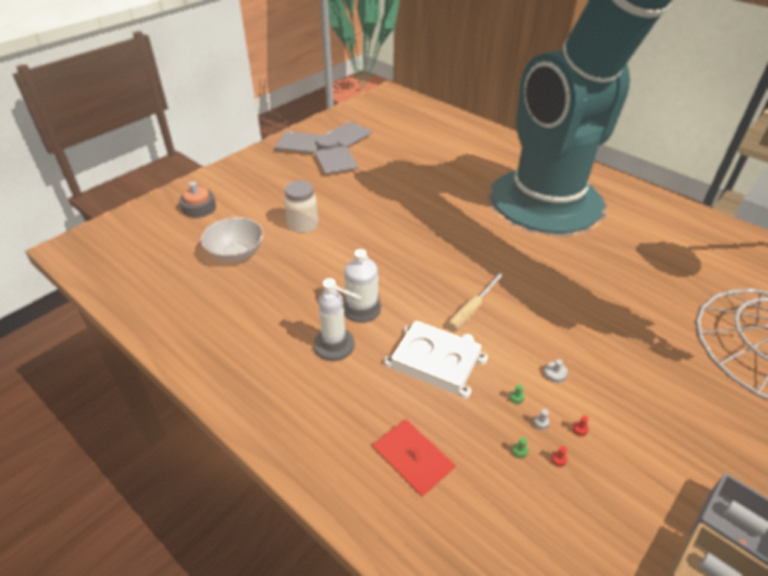

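The top view (1.5x) shows the gearbox at (331,297), the slim can with its straw at (408,245) and the stout can at (420,299). The big pinion is at (246,349).

Small-pinion candidates: greens (234,267) and (258,307), reds (208,280) and (207,313), grey steel (233,298). The grey one fits because it is bare steel. I'll confirm it in a crop.

```bash
python3 - <<'E'
from h import *
t=arm.camera("top"); s=arm.camera("scene"); w=arm.camera("wrist")
save(t,"crop1.png",(120,120,300,260),4)
print("wrist eye",w["eye"],rot(w["orientation"]).round(2).tolist())
def tri(pa,pb):
    A=[];b=[]
    for p,(u,v) in ((t,pa),(s,pb)):
        e=np.array(p["eye"]); d=pix2plane(p,u,v,0)-e; d/=np.linalg.norm(d); P=np.eye(3)-np.outer(d,d); A.append(P); b.append(P@e)
    return np.linalg.solve(sum(A),sum(b))
k=1/1.5
for n,a,b in [("slimcap",(409,240),(329,284)),("stoutcap",(423,293),(361,256)),("bigpin",(246,349),(556,370)),("small",(233,298),(542,418)),("green",(258,307),(518,394)),("green2",(234,267),(521,447)),("bigpock",(343,291),(421,347)),("smpock",(315,297),(454,358))]:
    print(n,tri(np.array(a)*k,np.array(b)*k).round(3), pix2plane(t,a[0]*k,a[1]*k,.02).round(3))
E
```

```text
wrist eye [0.13540421 0.61678794 0.37446663] [[0.34, -0.89, -0.3], [0.94, 0.32, 0.11], [-0.0, -0.32, 0.95]]
slimcap [ 0.687 -0.049  0.158] [ 0.717 -0.055  0.02 ]
stoutcap [ 0.585 -0.077  0.14 ] [ 0.601 -0.088  0.02 ]
bigpin [0.469 0.292 0.011] [0.47  0.288 0.02 ]
small [0.578 0.326 0.016] [0.578 0.322 0.02 ]
green [0.56  0.27  0.013] [0.561 0.267 0.02 ]
green2 [0.646 0.328 0.014] [0.646 0.324 0.02 ]
bigpock [0.599 0.086 0.026] [0.6   0.086 0.02 ]
smpock [0.583 0.147 0.029] [0.586 0.146 0.02 ]
```

View pics/crop1.png

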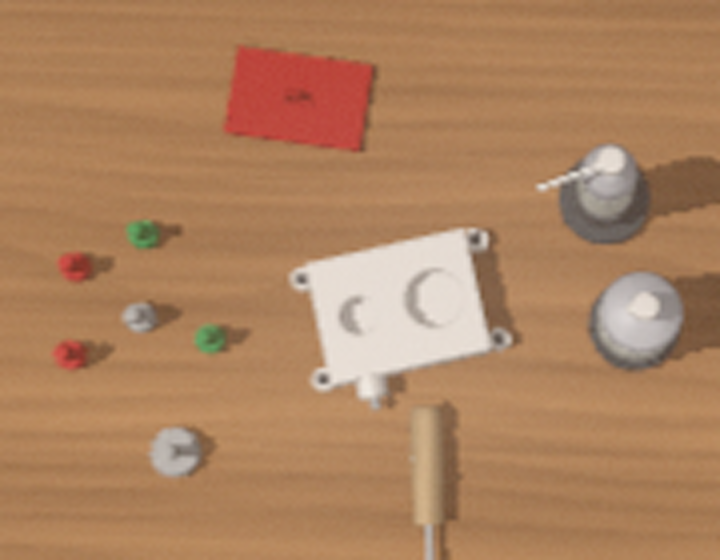

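The crop shows the grey steel small pinion at (140,316), surrounded by the green and red look-alikes. The big pinion is at (176,452). I'm moving above the big pinion.

Call:
move_arm --pt "0 0 0 -3.4 -1.9 0.4 0.5" --pt "0 0 0 -3.4 -1.9 0.4 0.5" --pt "0 0 0 -3.4 -1.9 0.4 0.5" --pt "0 0 0 -3.4 -1.9 0.4 0.5" --pt "0 0 0 -3.4 -1.9 0.4 0.5" --squeeze 40

```text
time_s: 1.85
position: [0.3413, 0.4391, 0.1978]
ee_rot: [0.0, 0.173, 0.985, 0.0]
wrist_force: [0.8, 0.2, 0.7]
width: 0.043
grip_force: 0.0
```

Call:
move_arm --pt "0 0 0 -3.4 -1.9 0.4 0.5" --pt "0 0 0 -3.4 -1.9 0.4 0.5" --pt "0 0 0 -3.4 -1.9 0.4 0.5" --pt "0 0 0 -3.4 -1.9 0.4 0.5" --pt "0 0 0 -3.4 -1.9 0.4 0.5"

```text
time_s: 2.35
position: [0.4688, 0.2918, 0.1778]
ee_rot: [0.0, 0.173, 0.985, 0.0]
wrist_force: [0.9, 0.7, -0.1]
width: 0.0427
grip_force: 0.0
```

Call:
move_arm --pt "0 0 0 0 0 0 0.4" --pt "0 0 0 0 0 0 0.4" --pt "0 0 0 0 0 0 0.4" --pt "0 0 0 0 0 0 0.4" --pt "0 0 0 0 0 0 0.4"

```text
time_s: 2.85
position: [0.4674, 0.2938, 0.1779]
ee_rot: [0.0, 0.172, 0.985, 0.0]
wrist_force: [-0.3, -0.0, 0.7]
width: 0.0342
grip_force: 0.0
```

```bash
cat >> h.py <<'E'
def togo(x,y,z):
    s=arm.sense(); M=rot(s["ee_rot"]); d=M.T@(np.array([x,y,z])-s["position"]); return (d*100).round(2)
E
python3 - <<'E'
from h import *
w=arm.camera("wrist"); save(w,"w1.png",s=1.5); s=arm.sense(); print(s["time_s"],s["position"],s["ee_rot"],s["width"],w["eye"],rot(w["orientation"]).round(3).tolist())
for n in ["big_pinion","small_pinion"]:
    for r in arm.regions_of(n,w)[:6]:
        c=r["extent"]; print(n,round(r["confidence"],2),np.round(c),pix2plane(w,c[0],c[1],.015).round(3), w["color"][r["mask"]].mean(0).round())
E
```

```text
2.9 [0.46752088 0.29366405 0.17786261] [2.70092549e-05 1.72460466e-01 9.85016439e-01 4.58277346e-05] 0.033795050022404134 [0.38976059 0.32290979 0.33459748] [[0.34, -0.891, -0.302], [0.941, 0.321, 0.11], [-0.001, -0.322, 0.947]]
small_pinion 0.89 [371. 205.  30.  31.] [0.545 0.381 0.015] [146.  49.  38.]
small_pinion 0.79 [272. 252.  22.  31.] [0.561 0.271 0.015] [ 68. 108.  56.]
small_pinion 0.7 [326. 246.  26.  30.] [0.575 0.326 0.015] [125. 115. 107.]
small_pinion 0.56 [390. 264.  26.  30.] [0.619 0.384 0.015] [140.  42.  34.]
small_pinion 0.45 [350. 292.  15.  13.] [0.639 0.335 0.015] [54. 92. 49.]
```

View pics/w1.png

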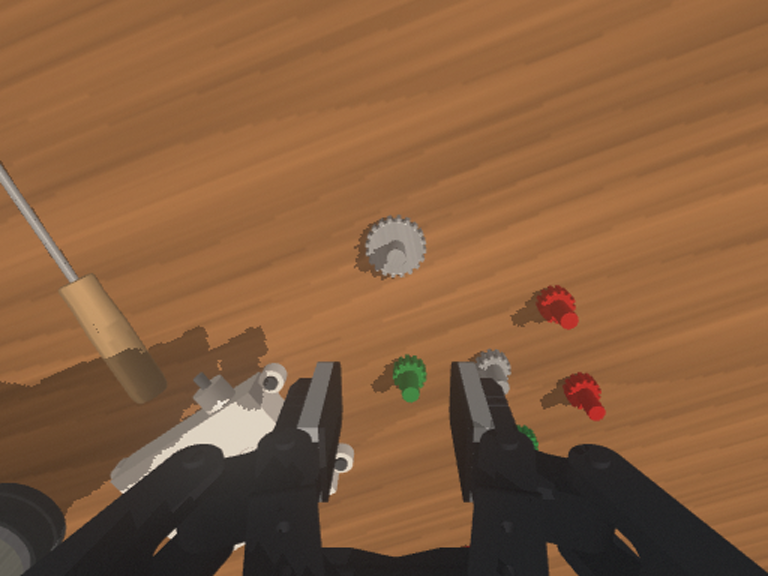

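The wrist view shows the big pinion with its wheel centre at (396,247) and shaft top at (396,257). The grey small pinion is at (492,370) and partly hidden behind a finger.

```bash
python3 - <<'E'
from h import *
w=arm.camera("wrist")
a=pix2plane(w,396/1.5,246.5/1.5,.012);b=pix2plane(w,396/1.5,257/1.5,.036);print(a,b)
for z in (.065,.039): print(togo(*((a+b)/2)[:2],z))
E
```

```text
[0.46970832 0.29390199 0.012     ] [0.46997337 0.29379796 0.036     ]
[-0.18  0.12 11.28]
[-0.18  0.12 13.88]
```

Call:
move_arm --pt "0 0 0 -0.2 0.1 2.5 0.4" --pt "0 0 0 0 0 3 0.4" --pt "0 0 0 0 0 3 0.4" --pt "0 0 0 0 0 2.5 0.4" --pt "0 0 0 0 0 1.4 0.4"

```text
time_s: 3.55
position: [0.4694, 0.2929, 0.0519]
ee_rot: [-0.001, 0.173, 0.985, -0.001]
wrist_force: [-0.3, -0.1, -0.2]
width: 0.0341
grip_force: 0.0
```

Call:
move_arm --pt "0 0 0 0 0 1.0 0.4" --pt "0 0 0 0 0 0.4 0.4" --pt "0 0 0 0 0 0 0.2" --pt "0 0 0 0 0 0 0" --pt "0 0 0 0 0 0 0"

```text
time_s: 4.05
position: [0.4705, 0.2936, 0.0406]
ee_rot: [0.0, 0.173, 0.985, 0.0]
wrist_force: [0.2, 0.8, 0.2]
width: -0.0001
grip_force: 0.0
```

Call:
move_arm --pt "0 0 0 0 0 0 0" --pt "0 0 0 0 0 0 0" --pt "0 0 0 0 0 0 0" --pt "0 0 0 0 0 0 0" --pt "0 0 0 0 0 0 0"

```text
time_s: 4.55
position: [0.4701, 0.2933, 0.0398]
ee_rot: [-0.0, 0.173, 0.985, -0.0]
wrist_force: [-0.4, 0.1, 0.6]
width: 0.0002
grip_force: 0.0
```

```bash
python3 - <<'E'
from h import *
w=arm.camera("wrist"); save(w,"w2.png",s=1.3)
E
```

```text
(no output)
```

View pics/w2.png

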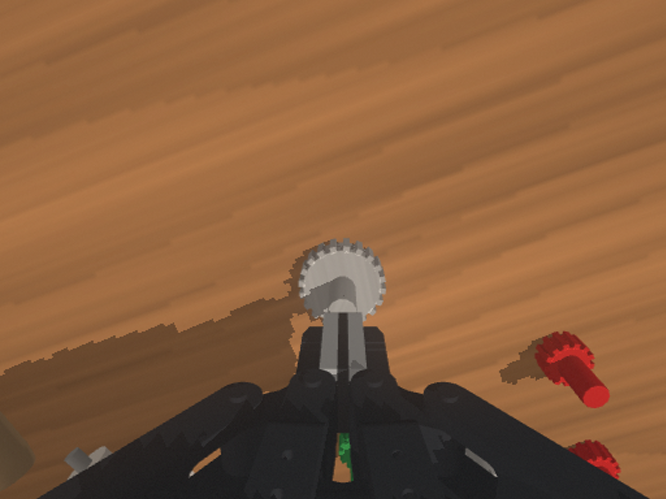

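The fingers shut just short of the shaft. The big pinion's wheel is at (342,284) and its shaft top at (343,308), on the camera side of the pads. I'll recompute its position.

```bash
python3 - <<'E'
from h import *
w=arm.camera("wrist"); s=arm.sense(); M=rot(s["ee_rot"]);P=s["position"]
a=pix2plane(w,342/1.3,284/1.3,.012);b=pix2plane(w,343/1.3,308/1.3,.036)
print(P,w["eye"],a,b,togo(*a[:2],.04),togo(*b[:2],.04))
for d in ([0,0,.003],[0,0,.02],[.011,0,.02],[.011,0,.0]): print(d,proj(w,P+M@np.array(d))*1.3)
E
```

```text
[0.47009421 0.29326111 0.03975024] [0.39251167 0.32252324 0.19648914] [0.46888716 0.29434275 0.012     ] [0.46899097 0.29479438 0.036     ] [ 0.15  0.06 -0.02] [ 0.16  0.11 -0.02]
[0, 0, 0.003] [340.35064484 312.33915393]
[0, 0, 0.02] [340.57262422 294.29674233]
[0.011, 0, 0.02] [340.538967 271.0516  ]
[0.011, 0, 0.0] [340.2643869  290.50139078]
```

```bash
python3 - <<'E'
from h import *
w=arm.camera("scene"); s=arm.sense(); M=rot(s["ee_rot"]);P=s["position"]
c=proj(w,P).astype(int); x0,y0=c-[50,60]
save(w,"s2.png",(x0,y0,x0+100,y0+90),6)
for d in (-.05,0,.022,.04): print(d,(proj(w,P+M@np.array([0,0,d]))-[x0,y0])*6)
E
```

```text
-0.05 [328.91926664 286.39861627]
0 [303.43186894 362.01474738]
0.022 [292.7612506  393.67238795]
0.04 [284.26313801 418.88462825]
```

View pics/s2.png

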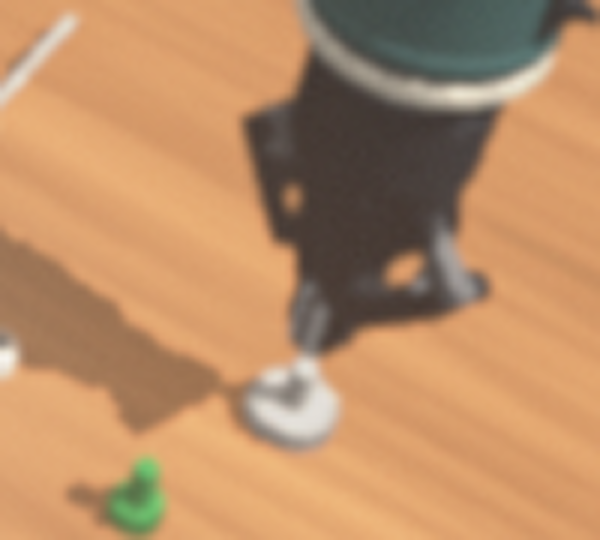

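The scene crop shows the shut fingertips at about (310,350), resting just above the shaft top at (305,370). The real tips are therefore about 20 mm higher than the stated overhang implies. I'll open, go lower while watching the force, and close again.

Call:
move_arm --pt "0 0 0 0 0 -0.3 0.4" --pt "0 0 0 0 0 0 0.4" --pt "0 0 0 0 0 0 0.4" --pt "0 0 0 0 0 0 0.4" --pt "0 0 0 0 0 0.8 0.4"

```text
time_s: 5.2
position: [0.4706, 0.2936, 0.0352]
ee_rot: [0.001, 0.173, 0.985, 0.0]
wrist_force: [-0.4, -0.1, -0.7]
width: 0.034
grip_force: 0.0
```

Call:
move_arm --pt "0 0 0 0 0 0.4 0.4" --pt "0 0 0 0 0 0.4 0.4" --pt "0 0 0 0 0 0.4 0.4" --pt "0 0 0 0 0 0 0.4" --pt "0 0 0 0 0 0 0"

```text
time_s: 5.7
position: [0.4701, 0.2932, 0.0227]
ee_rot: [-0.0, 0.173, 0.985, -0.0]
wrist_force: [0.9, -0.1, 0.1]
width: 0.0208
grip_force: 0.0
```

Call:
move_arm --pt "0 0 0 0 0 0 0" --pt "0 0 0 0 0 0 0" --pt "0 0 0 0 0 0 0" --pt "0 0 0 0 0 0 0" --pt "0 0 0 0 0 0 0"

```text
time_s: 6.2
position: [0.4701, 0.2933, 0.0228]
ee_rot: [0.0, 0.173, 0.985, -0.0]
wrist_force: [0.2, -0.9, 1.1]
width: 0.0001
grip_force: 0.0
```

```bash
cat > combo.py <<'E'
from h import *
import sys
def combo(name):
    w=arm.camera("wrist"); c=arm.camera("scene"); t=arm.camera("top"); s=arm.sense(); P=s["position"]
    def cr(p,hw,s_):
        u,v=proj(p,P).astype(int); x=np.clip(u-hw,0,512-2*hw); y=np.clip(v-hw,0,384-2*hw)
        return cv2.resize(p["color"][y:y+2*hw,x:x+2*hw,::-1],(s_,s_),interpolation=cv2.INTER_CUBIC),x,y,s_/(2*hw)
    a=cv2.resize(w["color"][:,:,::-1],(500,375)); b,x,y,k=cr(c,35,300); d,x2,y2,k2=cr(t,40,225)
    im=np.zeros((600,800,3),np.uint8); im[:375,:500]=a; im[:300,500:]=b; im[375:,:225]=d
    cv2.imwrite("pics/"+name,im)
    M=rot(s["ee_rot"])
    for dz in (0,.022):
        X=P+M@np.array([0,0,dz]); print("tcp+",dz,"wrist",proj(w,X)*500/512,"scene",(proj(c,X)-[x,y])*k+[500,0],"top",(proj(t,X)-[x2,y2])*k2+[0,375])
    return w,c,t
if __name__=="__main__": combo(sys.argv[1])
E
python3 combo.py c1.png
```

```text
tcp+ 0 wrist [255.66808292 237.3216381 ] scene [650.8171986  151.81635235] top [112.8195284  489.02286733]
tcp+ 0.022 wrist [255.88369105 219.66543496] scene [643.36751524 173.91818135] top [117.74130173 489.24022072]
```

View pics/c1.png

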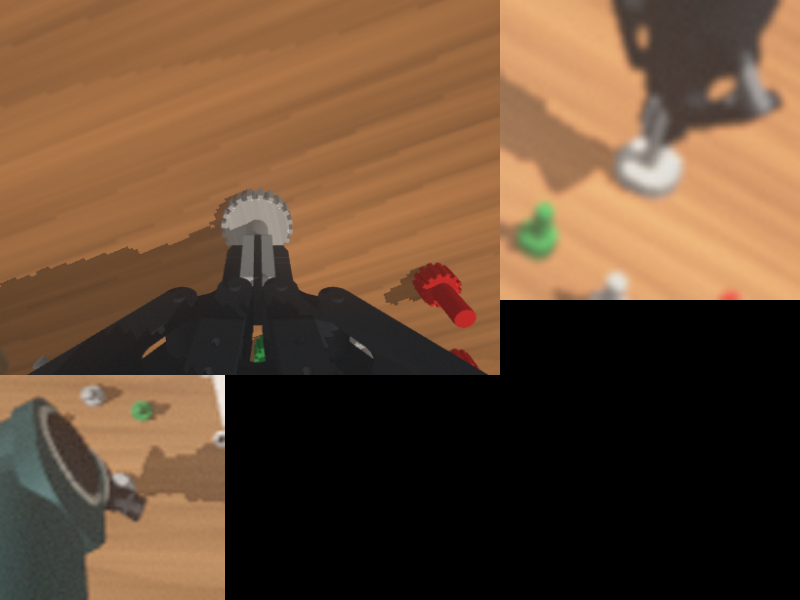

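```bash
python3 - <<'E'
from h import *
w=arm.camera("wrist"); np.save("pre.npy",w["color"]); save(w,"z1.png",(190,170,340,290),5); s=arm.sense(); print(s["width"],s["grip_force"],s["wrist_force"],s["moment"])
E
```

```text
-0.00043434324330612374 0.0 [-1.12414549 -0.05941445 -0.03551087] [-0.01457636 -0.06542963  0.02237144]
```

View pics/z1.png

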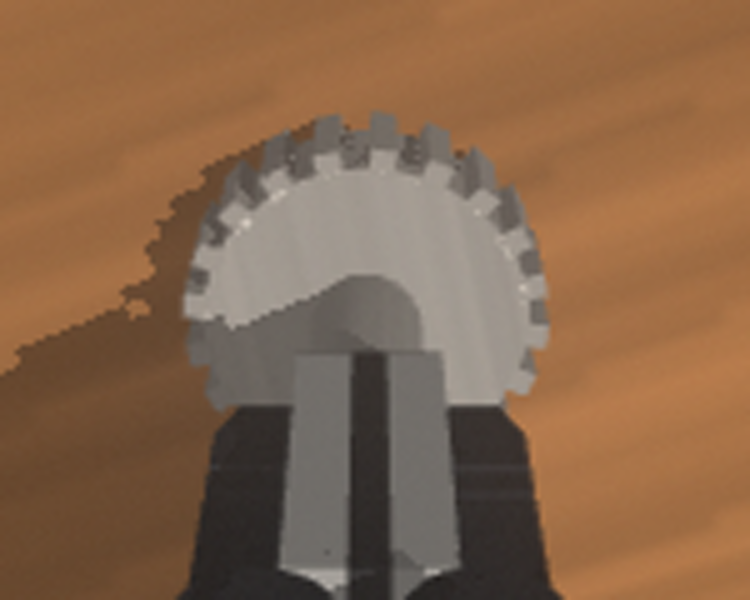

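```bash
python3 - <<'E'
from h import *
w=arm.camera("wrist"); s=arm.sense(); M=rot(s["ee_rot"]);P=s["position"]
K=np.array(w["camera_matrix"]); print(P,w["eye"],K[0,0])
a=pix2plane(w,263.4,235,.012); print("wheel",a,M.T@(a-P))
z5=lambda X:(proj(w,X)-[190,170])*5
for h in (.012,.036):
    for d in (-.006,0,.006): print("shaft",h,d,z5(np.array([a[0],a[1],h])+M@np.array([d,0,0])))
for r in (.012,.02): print("wheel edge",z5(a+M@np.array([.02,0,0])),z5(a+M@np.array([0,.02,0])),z5(a-M@np.array([0,.02,0])))
for x in (-.011,0,.011):
    for z in (-.02,-.013,0,.01,.022): print(x,z,z5(P+M@np.array([x,0,z])), z5(P+M@np.array([x,0.01,z]))[0]-z5(P+M@np.array([x,0,z]))[0])
E
```

```text
[0.47013652 0.2933076  0.02281242] [0.39251384 0.32252489 0.17950045] 339.90210504161826
wheel [0.47116143 0.29375609 0.012     ] [-0.00081003  0.00077137  0.01081244]
shaft 0.012 -0.006 [367.00062957 374.10673523]
shaft 0.012 0 [367. 325.]
shaft 0.012 0.006 [366.99935719 274.86076568]
shaft 0.036 -0.006 [366.64507777 492.6281678 ]
shaft 0.036 0 [366.64014512 438.07286206]
shaft 0.036 0.006 [366.63509411 382.2084852 ]
wheel edge [366.99780343 153.66642716] [550.2238212 325.1141481] [183.82933685 324.88588502]
wheel edge [366.99780343 153.66642716] [550.2238212 325.1141481] [183.82933685 324.88588502]
-0.011 -0.02 [358.33099108 570.9651477 ] 106.46473735573409
-0.011 -0.013 [358.77657729 528.870484  ] 102.22055869871468
-0.011 0 [359.51634407 458.98449272] 95.17438626192245
-0.011 0.01 [360.01949552 411.45162378] 90.38198116534431
-0.011 0.022 [360.56020621 360.37052142] 85.23186892547841
0 -0.02 [358.13308527 468.42355432] 108.87840131599489
0 -0.013 [358.59642159 429.5898767 ] 104.44360959744245
0 0 [359.3638126  365.27241797] 97.09864079724554
0 0.01 [359.88444151 321.63686788] 92.1155621997292
0 0.022 [360.44275525 274.84283309] 86.7718311125401
0.011 -0.02 [357.9259986  361.12504886] 111.40404439432359
0.011 -0.013 [358.40825641 325.89538549] 106.76550206552008
0.011 0 [359.20498648 267.69304885] 99.10231088833967
0.011 0.01 [359.74410571 228.30957302] 93.91694599647735
0.011 0.022 [360.32098229 186.16786572] 88.36846505272064
```

The zoom shows the shut pads' tips at row 350, in front of where the shaft top must be (row 382), with the shaft base at row 275. With pads 22 mm wide, that puts the true tip height at about 41 mm, which is 18 mm above the reported TCP. I have to go about 22 mm lower still, stepping down and watching the force.

Call:
move_arm --pt "0 0 0 0.1 0 0 0.4" --pt "0 0 0 0 0 0 0.4" --pt "0 0 0 0 0 0 0.4" --pt "0 0 0 0 0 0.5 0.4" --pt "0 0 0 0 0 0.5 0.4"

```text
time_s: 6.95
position: [0.4692, 0.2936, 0.0124]
ee_rot: [0.0, 0.173, 0.985, 0.0]
wrist_force: [0.1, -0.7, -0.1]
width: 0.0341
grip_force: 0.0
```

Call:
move_arm --pt "0 0 0 0 0 0.4 0.4" --pt "0 0 0 0 0 0.4 0.4" --pt "0 0 0 0 0 0.4 0.4" --pt "0 0 0 0 0 0 0.4" --pt "0 0 0 0 0 0 0"

```text
time_s: 7.45
position: [0.4692, 0.2936, 0.0007]
ee_rot: [-0.0, 0.173, 0.985, -0.0]
wrist_force: [0.1, 0.3, 0.3]
width: 0.0206
grip_force: 0.0
```

Call:
move_arm --pt "0 0 0 0 0 0 0" --pt "0 0 0 0 0 0 0" --pt "0 0 0 0 0 0 0" --pt "0 0 0 0 0 0 0" --pt "0 0 0 0 0 0 0"

```text
time_s: 7.95
position: [0.4693, 0.2937, 0.001]
ee_rot: [0.0, 0.173, 0.985, 0.0]
wrist_force: [-0.8, 0.4, 2.8]
width: 0.0101
grip_force: 39.1
```

It's gripped: 10 mm opening, 39 N. I'm lifting it and moving to a spot where the wrist camera can see the gearbox.

Call:
move_arm --pt "0 0 0 0 0 -1 0" --pt "0 0 0 0 0 -3 0" --pt "0 0 0 -1 0 -4 0" --pt "0 0 0 -3 -0.4 -4 0" --pt "0 0 0 -4 -0.5 -2.5 0"

```text
time_s: 8.45
position: [0.5416, 0.259, 0.1496]
ee_rot: [0.001, 0.172, 0.985, 0.001]
wrist_force: [1.3, 0.9, -1.3]
width: 0.0103
grip_force: 39.1
```

Call:
move_arm --pt "0 0 0 -4 -0.4 -2.5 0" --pt "0 0 0 -4 -0.4 -2 0" --pt "0 0 0 -2.9 0 -1 0" --pt "0 0 0 -1 0 0 0" --pt "0 0 0 0 0 0 0"

```text
time_s: 8.95
position: [0.6507, 0.209, 0.2004]
ee_rot: [-0.0, 0.174, 0.985, -0.0]
wrist_force: [-0.4, 0.5, -1.1]
width: 0.0103
grip_force: 39.1
```

```bash
python3 - <<'E'
from h import *
w=arm.camera("wrist"); save(w,"w3.png",s=1.5); np.save("w3.npy",w["color"]); s=arm.sense(); print(s["time_s"],s["position"],s["ee_rot"],s["width"],s["grip_force"])
print(proj(w,[.599,.086,.03])*1.5,proj(w,[.583,.147,.03])*1.5)
import pickle; pickle.dump({k:w[k] for k in w},open("w3.pkl","wb"))
E
```

```text
9.0 [0.64959083 0.21000361 0.20003456] [-6.48728917e-04  1.73064921e-01  9.84910165e-01 -2.83098423e-04] 0.01056272279513563 39.07222509384155
[191.27910189 232.50701874] [265.78507764 177.06670721]
```

View pics/w3.png

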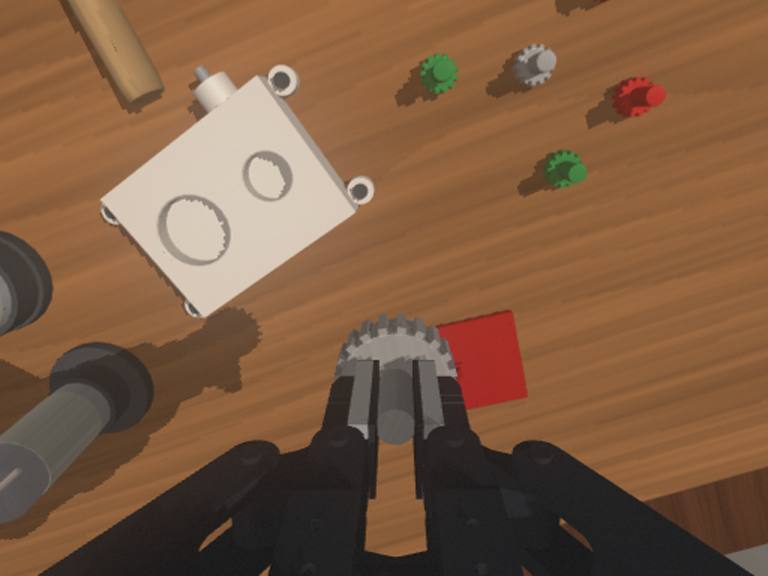

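The wrist view (1.5x) shows the big pocket mouth at (194,230) and the small one at (268,176). The small steel pinion has its wheel at (534,66) and shaft top at (545,62). The big pinion is held upright between the pads, with its shaft top at (396,428).

```bash
python3 - <<'E'
from h import *
import pickle
w=pickle.load(open("w3.pkl","rb")); s=arm.sense(); M=rot(s["ee_rot"]);P=s["position"]; k=1/1.5
B=pix2plane(w,194*k,230*k,.03); S=pix2plane(w,268*k,176*k,.03)
print("B",B,"S",S,np.linalg.norm(B-S))
c=np.array([pix2plane(w,u*k,v*k,.03) for u,v in [(262,77),(357,210),(204,317),(102,203)]]); print(c, np.linalg.norm(np.roll(c,1,0)-c,axis=1)); m=c.mean(0)
yv=(S-B)[:2]/np.linalg.norm((S-B)[:2]); print("centre",m, "pred B",m[:2]-.03*yv,"pred S",m[:2]+.032*yv)
for n,u,v,z in [("shaft",396,428,P[2]+.035),("wheel",397,367,P[2]+.011)]:
    X=pix2plane(w,u*k,v*k,z); print(n,M.T@(X-P))
for u,v,z in [(534,66,.012),(545,61,.036)]: print("small",pix2plane(w,u*k,v*k,z))
# circle fit prediction check of held wheel
for d in ([.02,0],[0,.02],[0,-.02]): print(proj(w,P+M@np.array([*d,-.011]))*1.5)
E
```

```text
B [0.59810635 0.08845382 0.03      ] S [0.58287225 0.14859703 0.03      ] 0.06204259882027053
[[0.52855965 0.16953287 0.03      ]
 [0.62231815 0.19363526 0.03      ]
 [0.65568784 0.0665564  0.03      ]
 [0.56193406 0.04090069 0.03      ]] [0.13289127 0.09680693 0.13138711 0.09720075]
centre [0.59212492 0.1176563  0.03      ] pred B [0.5994912  0.08857473] pred S [0.58426756 0.14867665]
shaft [-0.0028775   0.00055631 -0.03500387]
wheel [ 0.0033623   0.0008912  -0.01099674]
small [0.57844668 0.32807093 0.012     ]
small [0.57767198 0.32851526 0.036     ]
[394.11796865 319.07288621]
[456.23344835 376.27909764]
[332.27056689 376.34765891]
```

```bash
python3 - <<'E'
from h import *
from scipy.optimize import least_squares
w=arm.camera("wrist"); s=arm.sense(); M=rot(s["ee_rot"]);P=s["position"]
for r in arm.regions_of("big_pinion",w)[:3]:
    print(round(r["confidence"],2),np.round(r["extent"]))
# silhouette of held wheel: grey pixels (low saturation, brighter than gripper)
hsv=cv2.cvtColor(w["color"],cv2.COLOR_RGB2HSV); m=((hsv[...,1]<60)&(hsv[...,2]>70)).astype(np.uint8)
m[:205]=0;m[260:]=0;m[:,:215]=0;m[:,315:]=0
cols=range(232,300); top=np.array([[u,np.argmax(m[:,u])] for u in cols if m[:,u].any()]); print(top[::6].tolist())
t=np.linspace(0,2*np.pi,200)
def edge(q,zb):
    pts=[]
    for z in (zb,zb+.012):
        pts+= [P+M@np.array([q[0]+.02*np.cos(a),q[1]+.02*np.sin(a),P[2]-z]) for a in t]
    pr=np.array([proj(w,X) for X in pts],np.float32); return cv2.convexHull(pr)
for zb in (.190,.199,.208):
    f=lambda q:[cv2.pointPolygonTest(edge(q,zb+P[2]-.2),(float(u),float(v)),True) for u,v in top]
    r=least_squares(f,[0,0],loss="soft_l1",diff_step=1e-3,x_scale=1e-3); print(zb,r.x,np.sqrt(np.mean(np.square(f(r.x)))))
E
```

```text
0.85 [263. 252.  78.  89.]
[[232, 225], [238, 221], [244, 214], [250, 215], [256, 210], [262, 213], [268, 209], [274, 215], [280, 212], [286, 218], [292, 223], [298, 228]]
0.19 [-0.00670476  0.000558  ] 1.7998732921352636
0.199 [-0.00321531  0.00041025] 1.723747257792945
0.208 [0.00027869 0.00027061] 1.725309979318418
```

```bash
python3 -c "
from h import *
print(togo(.596,.089,.06))"
```

```text
[  0.82 -13.25  14.02]
```

Call:
move_arm --pt "0 0 0 0.2 -3 1 0" --pt "0 0 0 0.2 -3.5 2 0" --pt "0 0 0 0.2 -3.5 3 0" --pt "0 0 0 0.2 -2.5 3 0" --pt "0 0 0 0 -0.7 3 0"

```text
time_s: 9.6
position: [0.596, 0.0865, 0.0801]
ee_rot: [-0.0, 0.174, 0.985, -0.0]
wrist_force: [0.4, 0.2, -1.0]
width: 0.0103
grip_force: 39.1
```

Call:
move_arm --pt "0 0 0 0 0 1.5 0" --pt "0 0 0 0 0 0.5 0" --pt "0 0 0 0 0 0 0" --pt "0 0 0 0 0 0 0" --pt "0 0 0 0 0 0 0"

```text
time_s: 10.1
position: [0.5986, 0.0892, 0.0618]
ee_rot: [0.001, 0.173, 0.985, 0.0]
wrist_force: [-0.5, 0.0, -0.5]
width: 0.0105
grip_force: 39.1
```

```bash
cat > held.py <<'E'
from h import *
from scipy.optimize import least_squares
def fit(rad,dz,box,w=None,show=True):
    """held wheel: tool x,y of wheel centre; dz = pinion bottom below TCP height"""
    w=w or arm.camera("wrist"); s=arm.sense(); M=rot(s["ee_rot"]);P=s["position"]
    hsv=cv2.cvtColor(w["color"],cv2.COLOR_RGB2HSV); m=((hsv[...,1]<60)&(hsv[...,2]>70)).astype(np.uint8)
    return w,s,M,P
E
python3 - <<'E'
from h import *
w=arm.camera("wrist"); print(togo(.596,.089,.06),arm.sense()["position"]); s=arm.sense(); M=rot(s["ee_rot"]);P=s["position"]
im=cv2.resize(w["color"][100:320,110:410,::-1],None,fx=2.6,fy=2.6,interpolation=cv2.INTER_CUBIC)
q=lambda X:tuple(int(i) for i in (proj(w,X)-[110,100])*2.6)
for z,c in ((.03,(0,0,255)),):
  for a in np.linspace(0,2*np.pi,60): cv2.circle(im,q([.5988+.0235*np.cos(a),.0885+.0235*np.sin(a),z]),1,c,-1)
for a in np.linspace(0,2*np.pi,60): cv2.circle(im,q(P+M@np.array([-.0028+.02*np.cos(a),.0005+.02*np.sin(a),.001])),1,(0,200,0),-1)
cv2.imwrite("pics/ov.png",im)
E
```

```text
[ 0.23 -0.08  0.16] [0.59844432 0.08901699 0.0616461 ]
```

Call:
move_arm --pt "0 0 0 0.2 -0.1 1 0" --pt "0 0 0 0 0 1 0" --pt "0 0 0 0 0 0.8 0" --pt "0 0 0 0 0 0.4 0" --pt "0 0 0 0 0 0.3 0"

```text
time_s: 10.65
position: [0.5954, 0.0881, 0.025]
ee_rot: [-0.0, 0.173, 0.985, -0.0]
wrist_force: [-0.1, 0.6, -0.7]
width: 0.0103
grip_force: 39.1
```

Call:
move_arm --pt "0 0 0 0 0 0.3 0" --pt "0 0 0 0 0 0.3 0" --pt "0 0 0 0 0 0 0" --pt "0 0 0 0 0 0 0" --pt "0 0 0 0 0 0 0"

```text
time_s: 11.15
position: [0.5958, 0.0882, 0.0199]
ee_rot: [0.0, 0.173, 0.985, 0.0]
wrist_force: [1.1, 0.6, -0.6]
width: 0.0102
grip_force: 39.1
```

Call:
move_arm --pt "0 0 0 0 0 0.2 0" --pt "0 0 0 0 0 0.1 0" --pt "0 0 0 0 0 0 0" --pt "0 0 0 0 0 0 0.2" --pt "0 0 0 0 0 0 0.4"

```text
time_s: 11.65
position: [0.5957, 0.0883, 0.0167]
ee_rot: [0.0, 0.173, 0.985, -0.0]
wrist_force: [-0.7, 0.1, 0.7]
width: 0.0301
grip_force: 0.0
```

Call:
move_arm --pt "0 0 0 0 0 0 0.4" --pt "0 0 0 0 0 0 0.4" --pt "0 0 0 0 0 -1 0.4" --pt "0 0 0 0 0 -2 0.4" --pt "0 0 0 0 0 -4 0.4"

```text
time_s: 12.15
position: [0.5942, 0.088, 0.086]
ee_rot: [-0.002, 0.173, 0.985, -0.001]
wrist_force: [-0.3, 0.1, 0.7]
width: 0.034
grip_force: 0.0
```

```bash
python3 - <<'E'
from h import *
print(togo(.5782,.3283,.14),togo(.5782,.3283,.001))
E
```

```text
[ 9.71 22.03 -5.42] [ 9.67 22.06  8.48]
```

Call:
move_arm --pt "0 0 0 0.5 1 -3 0.4" --pt "0 0 0 1.8 4 -2 0.4" --pt "0 0 0 1.9 4.4 -0.4 0.4" --pt "0 0 0 1.9 4.4 0 0.4" --pt "0 0 0 1.9 4.4 0 0.4"

```text
time_s: 12.65
position: [0.5823, 0.2885, 0.142]
ee_rot: [0.001, 0.173, 0.985, 0.0]
wrist_force: [0.5, -0.3, 0.3]
width: 0.0343
grip_force: 0.0
```

Call:
move_arm --pt "0 0 0 1.7 3.8 0 0.4" --pt "0 0 0 0 0 0 0.4" --pt "0 0 0 0 0 0 0.4" --pt "0 0 0 0 0 0 0.4" --pt "0 0 0 0 0 0 0.4"

```text
time_s: 13.15
position: [0.58, 0.3268, 0.1411]
ee_rot: [0.0, 0.174, 0.985, -0.0]
wrist_force: [0.4, -1.2, 0.0]
width: 0.0343
grip_force: 0.0
```

```bash
python3 - <<'E'
from h import *
from scipy.optimize import least_squares
w=arm.camera("wrist")
print(togo(.5782,.3283,.001))
for r in arm.regions_of("small_pinion",w)[:6]:
    c=r["extent"]; print(round(r["confidence"],2),np.round(c),w["color"][r["mask"]].mean(0).round())
    m=r["mask"]; col=w["color"][m].mean(0)
    if col.max()-col.min()>30: continue
    def hull(q):
        pts=[[q[0]+rr*np.cos(a),q[1]+rr*np.sin(a),z] for rr,z in((.012,0),(.012,.012),(.006,.036)) for a in np.linspace(0,6.28,40)]
        return np.array([proj(w,X) for X in pts],np.float32)
    def f(q):
        sil=np.zeros(m.shape,np.uint8)
        h=hull(q); cv2.fillConvexPoly(sil,cv2.convexHull(h[:80]).astype(int),1); cv2.fillConvexPoly(sil,cv2.convexHull(np.vstack([h[80:], [proj(w,[q[0]+.006*np.cos(a),q[1]+.006*np.sin(a),.012]) for a in np.linspace(0,6.28,20)]]).astype(np.float32)).astype(int),1)
        return (sil>0)
    best=max(((lambda sl:(sl&m).sum()/(sl|m).sum())(f((x,y))),x,y) for x in np.arange(.570,.588,.001) for y in np.arange(.319,.337,.001))
    print("IoU fit",best)
E
```

```text
[ 0.21  0.07 14.  ]
0.96 [266. 171.  27.  33.] [141. 129. 119.]
IoU fit (np.float64(0.876750700280112), np.float64(0.579), np.float64(0.328))
0.92 [196. 176.  31.  30.] [ 74. 116.  60.]
0.91 [290. 241.  24.  33.] [ 65. 108.  57.]
0.76 [312. 112.  31.  32.] [162.  54.  42.]
0.7 [339. 190.  29.  32.] [152.  49.  38.]
```

Call:
move_arm --pt "0 0 0 0.1 0.1 2.5 0.4" --pt "0 0 0 0 0 4 0.4" --pt "0 0 0 0 0 3 0.4" --pt "0 0 0 0 0 1.5 0.4" --pt "0 0 0 0 0 1.1 0.4"

```text
time_s: 13.75
position: [0.5789, 0.329, 0.019]
ee_rot: [-0.0, 0.173, 0.985, -0.0]
wrist_force: [0.1, 0.5, 0.6]
width: 0.0341
grip_force: 0.0
```

Call:
move_arm --pt "0 0 0 0 0 1 0.4" --pt "0 0 0 0 0 0.9 0.4" --pt "0 0 0 0 0 0 0.4" --pt "0 0 0 0 0 0 0" --pt "0 0 0 0 0 0 0"

```text
time_s: 14.25
position: [0.5793, 0.3297, 0.0014]
ee_rot: [0.0, 0.173, 0.985, 0.0]
wrist_force: [0.5, 0.2, -0.2]
width: 0.0104
grip_force: 38.9
```

Call:
move_arm --pt "0 0 0 0 0 0 0" --pt "0 0 0 0 0 0 0" --pt "0 0 0 0 0 0 0" --pt "0 0 0 0 0 -2 0" --pt "0 0 0 0 0 -4 0"

```text
time_s: 14.75
position: [0.5771, 0.3285, 0.0587]
ee_rot: [-0.002, 0.173, 0.985, -0.002]
wrist_force: [0.6, 0.4, -0.8]
width: 0.0104
grip_force: 39.0
```

Call:
move_arm --pt "0 0 0 0 0 -4 0" --pt "0 0 0 -1.9 -1.5 -3.5 0" --pt "0 0 0 -3 -2.4 -3 0" --pt "0 0 0 -3 -2.4 -2.5 0" --pt "0 0 0 -3 -2.4 -1 0"

```text
time_s: 15.25
position: [0.6531, 0.2095, 0.2039]
ee_rot: [0.002, 0.173, 0.985, 0.001]
wrist_force: [1.0, -0.5, -0.6]
width: 0.0099
grip_force: 39.0
```

Call:
move_arm --pt "0 0 0 0 0 0 0" --pt "0 0 0 0 0 0 0" --pt "0 0 0 0 0 0 0" --pt "0 0 0 0 0 0 0" --pt "0 0 0 0 0 0 0"

```text
time_s: 15.75
position: [0.6512, 0.2114, 0.2004]
ee_rot: [-0.0, 0.172, 0.985, -0.0]
wrist_force: [-0.3, -0.8, -0.7]
width: 0.0101
grip_force: 39.1
```

```bash
python3 - <<'E'
from h import *
w=arm.camera("wrist"); s=arm.sense(); M=rot(s["ee_rot"]);P=s["position"]; print(P,s["width"],s["grip_force"])
import pickle; pickle.dump({k:w[k] for k in w},open("w4.pkl","wb"))
for n in ("big_pinion","small_pinion"):
    for r in arm.regions_of(n,w)[:4]: print(n,round(r["confidence"],2),np.round(r["extent"]),pix2plane(w,*r["extent"][:2],.034).round(4))
im=w["color"][:,:,::-1].copy(); im=cv2.resize(im,None,fx=1.5,fy=1.5,interpolation=cv2.INTER_CUBIC)
q=lambda X:tuple(int(round(i)) for i in proj(w,X)*1.5)
A=np.linspace(0,2*np.pi,40)
for a in A:
    for c,r,z,cl in (((.5988,.0885),.0235,.03,(0,0,255)),((.5836,.1486),.0155,.03,(0,0,255)),((.5988,.0885),.006,.052,(255,0,0))):
        cv2.circle(im,q([c[0]+r*np.cos(a),c[1]+r*np.sin(a),z]),0,cl,-1)
    for r,z in((.012,-.011),(.006,-.035)): cv2.circle(im,q(P+M@np.array([r*np.cos(a),r*np.sin(a),z])),0,(0,255,0),-1)
cv2.imwrite("pics/w4.png",np.hstack([im[60:460,60:620]]))
E
```

```text
[0.65128508 0.211219   0.20047365] 0.010001148548028757 39.05103921890259
big_pinion 0.62 [128. 152.  42.  43.] [0.5967 0.092  0.034 ]
small_pinion 0.97 [423.  64.  36.  26.] [0.6149 0.3769 0.034 ]
small_pinion 0.92 [289.  50.  25.  26.] [0.5628 0.2681 0.034 ]
small_pinion 0.9 [373. 113.  28.  23.] [0.6409 0.3243 0.034 ]
small_pinion 0.89 [262. 258.  49.  73.] [0.7509 0.1742 0.034 ]
```

View pics/w4.png

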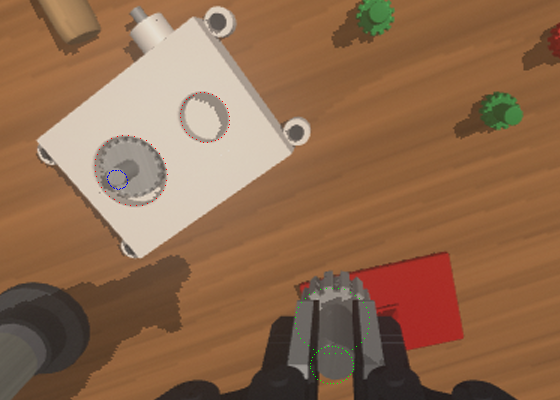

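The overlay shows the big pinion flat in its pocket with its shaft top at (119,174), about 3 mm off centre but inside the bore. The small pocket matches its red circle at (204,117). The small pinion hangs upright and centred at (333,363).

```bash
python3 - <<'E'
from h import *
import pickle
w=pickle.load(open("w4.pkl","rb"))
print("big shaft",pix2plane(w,(119+60)/1.5,(174+60)/1.5,.052)); print(togo(.585,.1481,.06))
E
```

```text
big shaft [0.59627892 0.09109207 0.052     ]
[ 4.11 -8.16 14.06]
```

Call:
move_arm --pt "0 0 0 0.8 -1.6 1 0" --pt "0 0 0 1 -2 3 0" --pt "0 0 0 1 -2 4 0" --pt "0 0 0 1 -2 4 0" --pt "0 0 0 0.3 -0.5 2 0"

```text
time_s: 16.4
position: [0.5827, 0.1462, 0.0578]
ee_rot: [-0.002, 0.174, 0.985, -0.001]
wrist_force: [0.5, 0.1, -0.6]
width: 0.0105
grip_force: 39.1
```

Call:
move_arm --pt "0 0 0 0 0 0 0" --pt "0 0 0 0 0 0 0" --pt "0 0 0 0 0 0 0" --pt "0 0 0 0 0 0 0" --pt "0 0 0 0 0 0 0"

```text
time_s: 16.9
position: [0.5861, 0.1487, 0.0615]
ee_rot: [0.001, 0.173, 0.985, 0.0]
wrist_force: [-0.0, 0.4, -0.4]
width: 0.0102
grip_force: 39.1
```

```bash
python3 -c "
from h import *
print(togo(.585,.1481,.017))"
```

```text
[ 0.09 -0.1   4.45]
```

Call:
move_arm --pt "0 0 0 0.1 -0.1 1 0" --pt "0 0 0 0 0 1 0" --pt "0 0 0 0 0 0.8 0" --pt "0 0 0 0 0 0.4 0" --pt "0 0 0 0 0 0.3 0"

```text
time_s: 17.4
position: [0.584, 0.1476, 0.025]
ee_rot: [-0.0, 0.173, 0.985, -0.0]
wrist_force: [0.0, 0.1, 0.4]
width: 0.0104
grip_force: 39.1
```

Call:
move_arm --pt "0 0 0 0 0 0.3 0" --pt "0 0 0 0 0 0.3 0" --pt "0 0 0 0 0 0.2 0" --pt "0 0 0 0 0 0 0" --pt "0 0 0 0 0 0 0"

```text
time_s: 17.9
position: [0.5843, 0.1477, 0.0178]
ee_rot: [0.0, 0.173, 0.985, -0.0]
wrist_force: [0.1, -0.1, -0.4]
width: 0.0104
grip_force: 39.2
```

Call:
move_arm --pt "0 0 0 0 0 0.1 0" --pt "0 0 0 0 0 0 0.2" --pt "0 0 0 0 0 0 0.3" --pt "0 0 0 0 0 0 0.3" --pt "0 0 0 0 0 0 0.3"

```text
time_s: 18.4
position: [0.5842, 0.1477, 0.0167]
ee_rot: [0.0, 0.173, 0.985, -0.0]
wrist_force: [0.3, -0.6, 0.7]
width: 0.0259
grip_force: 0.0
```

Call:
move_arm --pt "0 0 0 0 0 -1 0.3" --pt "0 0 0 0 0 -2.5 0.3" --pt "0 0 0 -0.2 0.5 -5 0" --pt "0 0 0 -1.9 3.8 -5 0" --pt "0 0 0 -1.9 3.8 -4.5 0"

```text
time_s: 18.9
position: [0.6368, 0.1977, 0.1794]
ee_rot: [0.001, 0.174, 0.985, 0.0]
wrist_force: [0.4, 0.7, 0.7]
width: 0.0
grip_force: 0.0
```

Call:
move_arm --pt "0 0 0 0 0 0 0" --pt "0 0 0 0 0 0 0" --pt "0 0 0 0 0 0 0" --pt "0 0 0 0 0 0 0" --pt "0 0 0 0 0 0 0"

```text
time_s: 19.4
position: [0.6357, 0.197, 0.1752]
ee_rot: [-0.0, 0.173, 0.985, -0.0]
wrist_force: [-0.3, -0.5, 0.6]
width: 0.0003
grip_force: 0.0
```

```bash
cat > chk.py <<'E'
from h import *
w=arm.camera("wrist"); s=arm.sense(); P=s["position"]; print(s["time_s"],P,s["width"])
for n in ("big_pinion","small_pinion","slim_nozzle_top","slim_can","stout_can"):
    for r in arm.regions_of(n,w)[:4]:
        e=r["extent"]; print(n,round(r["confidence"],2),np.round(e),pix2plane(w,e[0],e[1],.034).round(4))
def fit(m,c,R):
    best=(0,)
    A=np.linspace(0,6.28,40)
    for dx in np.arange(-.008,.0081,.001):
        for dy in np.arange(-.008,.0081,.001):
            sil=np.zeros(m.shape,np.uint8)
            for r,z0,z1 in((R,.016,.028),(.006,.028,.052)):
                pts=np.array([proj(w,[c[0]+dx+r*np.cos(a),c[1]+dy+r*np.sin(a),z]) for a in A for z in(z0,z1)],np.float32)
                cv2.fillConvexPoly(sil,(cv2.convexHull(pts)*8).astype(int),1,shift=3)
            i=((sil>0)&m).sum()/((sil>0)|m).sum()
            best=max(best,(i,dx,dy))
    return best
for n,c,R in(("big_pinion",(.5988,.0885),.02),("small_pinion",(.5836,.1486),.012)):
    for r in arm.regions_of(n,w):
        if np.linalg.norm(pix2plane(w,*r["extent"][:2],.034)[:2]-c)<.02: print(n,"IoU,dx,dy",np.round(fit(r["mask"],c,R),4)); break
t=arm.camera("top"); sc=arm.camera("scene")
for nm,p in(("top",t),("scene",sc)):
    for n in("slim_nozzle_top","slim_can","stout_can"):
        for r in arm.regions_of(n,p)[:2]: print(nm,n,round(r["confidence"],2),np.round(r["extent"],1))
E
python3 chk.py
```

```text
19.45 [0.63583714 0.19715008 0.17542882] -2.2376249491848954e-05
big_pinion 0.97 [139. 166.  42.  45.] [0.5945 0.0929 0.034 ]
small_pinion 0.86 [400. 128.  33.  22.] [0.6413 0.3224 0.034 ]
small_pinion 0.79 [192. 132.  27.  28.] [0.5825 0.1506 0.034 ]
small_pinion 0.7 [168. 142. 189. 176.] [0.5835 0.1262 0.034 ]
small_pinion 0.69 [431.   6.  29.  12.] [0.5558 0.3662 0.034 ]
slim_nozzle_top 0.64 [ 10. 358.  16.  18.] [ 0.7443 -0.1434  0.034 ]
slim_can 0.62 [ 54. 316. 104. 132.] [ 0.7115 -0.0664  0.034 ]
stout_can 0.88 [ 18. 207.  36.  74.] [ 0.5912 -0.0331  0.034 ]
big_pinion IoU,dx,dy [ 0.8639 -0.002   0.    ]
small_pinion IoU,dx,dy [0.8674 0.001  0.    ]
top slim_nozzle_top 0.58 [271.1 159.6   5.9   4.7]
top slim_can 0.95 [269.9 167.7  25.2  23.6]
top stout_can 0.74 [279.4 199.8  21.4  22.7]
scene slim_nozzle_top 0.63 [217.6 190.6   5.   11. ]
scene slim_can 0.88 [224.9 215.7  28.6  51.3]
scene slim_can 0.29 [226.3 192.2  24.4  12.1]
scene stout_can 0.81 [242.2 191.2  23.3  47.4]
```

Both pinions are seated: silhouette fits on the 16 mm floor are within 2 mm of centre. Next I'm moving above the slim can with the jaws shut.

Call:
move_arm --pt "0 0 0 0 0 -3 0" --pt "0 0 0 -1.2 -2 -2.5 0" --pt "0 0 0 -2 -3.4 0 0" --pt "0 0 0 -2 -3.4 0 0" --pt "0 0 0 -2 -3.4 0 0"

```text
time_s: 20.7
position: [0.6624, 0.057, 0.2312]
ee_rot: [0.0, 0.173, 0.985, 0.0]
wrist_force: [0.7, 0.1, 0.0]
width: -0.0002
grip_force: 0.0
```

Call:
move_arm --pt "0 0 0 -2 -3.4 0 0" --pt "0 0 0 -2 -3.3 0 0" --pt "0 0 0 -2 -2.5 0 0" --pt "0 0 0 0 0 0 0" --pt "0 0 0 0 0 0 0"

```text
time_s: 21.2
position: [0.6873, -0.0492, 0.2307]
ee_rot: [-0.0, 0.174, 0.985, -0.0]
wrist_force: [-0.3, 1.0, 0.1]
width: 0.0003
grip_force: 0.0
```

```bash
python3 - <<'E'
from h import *
w=arm.camera("wrist"); s=arm.sense(); P=s["position"]; print(P, s["ee_rot"]); 
print("exp",proj(w,[.687,-.049,.162]))
for n in("slim_nozzle_top","slim_can","stout_can"):
    for r in arm.regions_of(n,w)[:3]: e=r["extent"]; print(n,round(r["confidence"],2),np.round(e),pix2plane(w,e[0],e[1],.162).round(4),w["color"][r["mask"]].mean(0).round())
# white cap pixels
g=cv2.cvtColor(w["color"],cv2.COLOR_RGB2HSV); m=((g[...,1]<40)&(g[...,2]>170)).astype(np.uint8)
n,l,st,c=cv2.connectedComponentsWithStats(m)
for i in range(1,n):
    if st[i,4]>40: print(st[i],c[i].round(1),pix2plane(w,*c[i],.162).round(4))
E
```

```text
[ 0.68726443 -0.04790633  0.23070905] [-1.53598885e-04  1.72818981e-01  9.84953577e-01  1.68265465e-04]
exp [262.44450265 196.54686499]
slim_nozzle_top 0.78 [290. 177.  74.  68.] [ 0.6802 -0.0263  0.162 ] [210. 197. 182.]
slim_nozzle_top 0.72 [481. 142.  63.  75.] [0.7004 0.1014 0.162 ] [175.  49.  40.]
slim_can 0.62 [279. 164.  93.  92.] [ 0.6684 -0.03    0.162 ] [140. 130. 122.]
stout_can 0.88 [192.  63.  98.  80.] [ 0.589  -0.0598  0.162 ] [168. 159. 153.]
[ 310    0  173   87 6982] [389.1  29.5] [0.6122 0.0597 0.162 ]
[ 155   26   67   65 3129] [188.5  55.7] [ 0.5843 -0.0602  0.162 ]
[252 142  74  68 890] [275.8 186. ] [ 0.6828 -0.0376  0.162 ]
[254 161  23  20 271] [265.6 170. ] [ 0.6695 -0.0403  0.162 ]
```

The cap's disc is at about (266,196), which gives (0.688, -0.047) and agrees with the triangulation. I'm lowering the jaws onto it.

Call:
move_arm --pt "0 0 0 0 0.1 1.5 0" --pt "0 0 0 0 0 2.5 0" --pt "0 0 0 0 0 2 0" --pt "0 0 0 0 0 1 0" --pt "0 0 0 0 0 0.5 0"

```text
time_s: 21.9
position: [0.6872, -0.0471, 0.1546]
ee_rot: [-0.001, 0.173, 0.985, -0.0]
wrist_force: [-0.1, 0.1, 0.4]
width: 0.0001
grip_force: 0.0
```

Call:
move_arm --pt "0 0 0 0 0 0.2 0" --pt "0 0 0 0 0 0.2 0" --pt "0 0 0 0 0 0.2 0" --pt "0 0 0 0 0 0.2 0" --pt "0 0 0 0 0 0 0"

```text
time_s: 22.4
position: [0.6879, -0.0476, 0.1481]
ee_rot: [0.0, 0.173, 0.985, 0.0]
wrist_force: [-0.3, 0.3, 3.4]
width: 0.0002
grip_force: 1.6
```

Call:
move_arm --pt "0 0 0 0 0 0.1 0" --pt "0 0 0 0 0 0.1 0" --pt "0 0 0 0 0 0.1 0" --pt "0 0 0 0 0 0.1 0" --pt "0 0 0 0 0 0 0"

```text
time_s: 22.9
position: [0.6879, -0.0476, 0.144]
ee_rot: [0.0, 0.173, 0.985, -0.0]
wrist_force: [0.9, -0.4, 5.4]
width: 0.0001
grip_force: 2.8
```

Call:
move_arm --pt "0 0 0 0 0 0.1 0" --pt "0 0 0 0 0 0.1 0" --pt "0 0 0 0 0 0 0" --pt "0 0 0 0 0 0 0" --pt "0 0 0 0 0 0 0"

```text
time_s: 23.4
position: [0.6879, -0.0476, 0.1422]
ee_rot: [0.0, 0.173, 0.985, 0.0]
wrist_force: [0.4, -0.6, 6.8]
width: 0.0
grip_force: 3.3
```

Call:
move_arm --pt "0 0 0 0 0 0.1 0" --pt "0 0 0 0 0 0 0" --pt "0 0 0 0 0 0 0" --pt "0 0 0 0 0 0 0" --pt "0 0 0 0 0 0 0"

```text
time_s: 23.9
position: [0.688, -0.0476, 0.1416]
ee_rot: [0.0, 0.173, 0.985, 0.0]
wrist_force: [-1.9, 1.1, 11.4]
width: -0.0002
grip_force: 5.6
```

The force rose to 11 N, so the cap has bottomed out. I'm releasing upward.

Call:
move_arm --pt "0 0 0 0 0 -0.3 0" --pt "0 0 0 0 0 -0.5 0" --pt "0 0 0 0 0 -1 0" --pt "0 0 0 0 0 -3 0" --pt "0 0 0 0 0 -4 0"

```text
time_s: 24.4
position: [0.6865, -0.0475, 0.2284]
ee_rot: [-0.002, 0.173, 0.985, -0.0]
wrist_force: [-0.1, 0.2, 0.6]
width: -0.0
grip_force: 0.0
```

Call:
move_arm --pt "0 0 0 1 4 -0.5 0" --pt "0 0 0 1 4 0 0" --pt "0 0 0 1 4 0 0" --pt "0 0 0 1 4 0 0" --pt "0 0 0 1 4 0 0"

```text
time_s: 24.9
position: [0.7085, 0.1591, 0.2342]
ee_rot: [-0.0, 0.173, 0.985, -0.0]
wrist_force: [0.6, 0.3, -0.1]
width: 0.0001
grip_force: 0.0
```

Call:
move_arm --pt "0 0 0 0 0 0 0" --pt "0 0 0 0 0 0 0" --pt "0 0 0 0 0 0 0" --pt "0 0 0 0 0 0 0" --pt "0 0 0 0 0 0 0"

```text
time_s: 25.4
position: [0.7089, 0.1563, 0.2341]
ee_rot: [0.0, 0.174, 0.985, -0.0]
wrist_force: [0.9, -0.7, 0.2]
width: -0.0
grip_force: 0.0
```

```bash
python3 chk.py | grep -E "^[0-9]|IoU|nozzle"
```

```text
25.45 [0.70889779 0.15660488 0.23401857] 0.00015721310753823644
slim_nozzle_top 0.61 [ 31. 238.  61.  61.] [ 0.7098 -0.1322  0.034 ]
big_pinion IoU,dx,dy [ 0.8721 -0.002   0.    ]
small_pinion IoU,dx,dy [ 0.8014  0.     -0.001 ]
top slim_nozzle_top 0.4 [373.4 237.2  28.2  24. ]
scene slim_nozzle_top 0.56 [218.4 189.3  10.1  10.6]
```

```bash
python3 -c "
from bench import arm
print(arm.job_done())"
```

```text
the job is handed in; nothing more can be done
None
```

I handed the job in at about 25 s with both pinions standing in their own pockets, about 2 mm or less off centre by camera fit, and the slim can's nozzle cap pressed to its stop (about 11 N) and released; hand-in returned no verdict, and I inferred rather than measured that the cap sprang back up.

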